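# Lock a gliding microscope stage with its transport pin

### The arm

A 6-joint arm with a two-finger parallel gripper is mounted at the origin on the work surface. World frame = base frame: x ahead of the robot, y to its left, z up, the work surface at z = 0. Lengths are in m, angles in degrees, forces in N, time in s.
With the tool pointing down it reaches from about 0.325 to 0.775 m from the base axis. Payload 5.5 kg.
Tool frame: the origin (TCP) lies at the centre of the arm's flange, where the gripper is bolted on; the fingertips stand 182 mm ahead of it and the grasp point (between the pads) lies 163 mm ahead of it; z points along the fingers, y is the line along which they close (so a half turn about z gives the same grasp; the last joint's range is limited). The gripper opens to 88 mm and grips with 3 to 60 N. Pads are 20 mm wide; open, the fingers measure 115 mm over their backs; the gripper's body (75 mm by 178 mm) begins 61 mm behind the grasp point.
Start: joints at [-71.316, 5.22, 70.514, -0, 104.267, -3.249], TCP at [0.224, -0.557, 0.405] pointing down, gripper open.
Joint ranges: [-164.24, 164.24], [-49.07, 125.15], [9.68, 141.18], [-86.29, 266.29], [3.28, 154.24], [-151.56, 151.56]. Speed limits (degrees/s): [147.25, 147.25, 172.46, 180, 180, 180].

### API

Orientations are given as [roll, pitch, yaw] about the fixed x, y, z axes, in that order (R = Rz(yaw) Ry(pitch) Rx(roll)).
In Python, from station import r gives the robot as it stands. The module is installed in compiled form; this text tells all that it offers. Calls block until the motion is done:
- r.reach(position, orientation): joint-space move of the TCP to a pose.
- r.servo_line(position, rotation=None, speed=0.15): straight line of the TCP; rotation=None keeps the orientation; speed is the mean speed in m/s.
- r.move_joints(angles): joint-space move.
- r.let_go() and r.grab(squeeze=None): open the fingers fully, or close them until they stop; squeeze is the grip in N (None keeps the last).
- r.wait(seconds).
- r.inverse_kinematics(position, orientation): joint angles nearest the present ones, or None.
- r.sense(): the state.
- r.snapshot(name): name is "scene" or "top" or "wrist"; returns a dict with "frame" (400x640x3 uint8, red, green, blue), "fx", "fy", "cx", "cy" (pixels), "dist_coeffs" ([k1, k2, p1, p2, k3] as OpenCV has them; the pictures are not rectified), "R" (3x3) and "t" (3): a world point X has camera coordinates R X + t. Camera axes: x right, y down, z forward; pixel columns grow to the right and rows downward; lengths in m; the calibration is good to about 2 mm. A picture is of the moment at which its call begins. There is no depth.
A pose or a line that the arm cannot do raises r.IKError and nothing moves.
- r.hand_in(): hands the job in; it is judged then, once.
The state is a dict: "clock": time; "joints": joint angles; "joint_vel": joint speeds; "joint_torque": joint torques, N m; "tcp_pos": TCP position; "orientation": TCP orientation; "contact_force": force on the tool from outside, world axes, zero at the start; "torque": the same for the moment, N m; "opening": finger opening in m; "gripper_force": force on a finger pad.
Only numpy, scipy, OpenCV 4.12 (cv2) and the standard library are available. Lean on these libraries where they do the work, as an engineer would, in place of code of your own. Each camera call takes 0.05 s, during which the arm holds its last target. There are 200 camera calls.

### The job

The microscope is about to be moved, so lock its gliding stage. Take the steel lock pin out of the accessory block, stand it upright in the lock hole of the black stage plate and, pressing only lightly, sweep it about in a widening spiral, the plate gliding along with it, until its nose drops into the blind hole hidden in the slide underneath. Push it gently fully home, flange flat on the plate, let go, and leave the specimen lying where it is on the plate and everything else on the bench undisturbed.

Things in the scene. Friction and masses are not known exactly. Their poses are not given: they have to be found in the camera images.
- pin_grip (a point): Centre of the flat thumb grip of the lock pin, the loose metal pin to be moved: a flat tab 12 mm thick (along this frame's y), 24 mm wide (x) and 44 mm tall (z), its top 22 mm above this point. At the start the pin stands upright in a loose hole of the accessory block, flange resting on the block, shank inside: lift it straight up by 35 mm or more to free it.
- pin_nose (a point): Centre of the flat end of the pin's nose, 54 mm below pin_grip; z runs up along the pin. The shank above it is round, 10 mm in diameter and 26 mm long, and tapers over its last 3 mm to a nose of 6 mm diameter.
- pin_flange (a point): Centre of the underside of the pin's round flange (26 mm diameter, 6 mm thick, directly under the thumb grip), 28 mm below pin_grip and 26 mm above the nose.
- pin: The whole lock pin, 76 mm tall, 65 to 115 g, steel and aluminium; its origin is the end of the nose, as pin_nose.
- lock_hole (a point): Centre of the mouth of the lock hole, at the top face of the stage plate, z up: a round through hole of 11.5 mm diameter in a steel bush near a corner of the plate. Under the plate lies a slide, clamped fast, its flat top face 13 mm below this point. The blind hole in it (11.5 mm diameter, 17 mm deep) is hidden by the plate, 3 to 10 mm to the side of where this point is at the start, direction unknown.
- plate_centre (a point): Middle of the top face of the black stage plate (226 by 212 by 12 mm, level, top 199 mm above the bench), 91 mm from the lock hole. The plate glides on grease in both horizontal directions without turning (about 1.5 N of friction each way plus drag of 12 N per m/s, up to 13 mm either way of its middle position); a pin standing in its lock hole carries it along.
- specimen_mid (a point): Centre of the specimen, a loose black resin disc of 40 mm diameter and 19 mm height lying near the middle of the stage plate; it rides along with the plate.
- stand: White inverted microscope, fixed to the bench, carrying slide and plate; origin on the bench under the middle of its stage, which may stand several mm off. Its y axis points away from the eyepieces, which rise to about 0.35 m some 0.25 to 0.45 m on the -y side. Pin resting on the slide: flange 13 mm above the plate. Pin home in the blind hole: flange on the plate.
- block: Grey accessory block, fixed, 150 (x) by 84 (y) by 45 mm high, origin at the centre of its underside. The lock pin stands in it at x -42, y 0 mm. An eyepiece (33 mm diameter, top 83 mm above the bench, at x 34, y -20 mm) and a T-handled hex key (at x 50, y 22 mm, top 93 mm) stay in it.
- hexkey: T-handled hex key standing loose in the accessory block; origin at its lower end; to be left alone.
- mount0: Small loose resin-mounted specimen on the bench, 30 mm diameter, 18 mm high, to be left alone; origin under its centre.
- mount1: Second such resin-mounted specimen on the bench, to be left alone.
- canister: Clear objective canister with black cap, 41 mm diameter, 62 mm high, on the bench, to be left alone; origin under its centre.
- oil: Small amber oil bottle, 28 mm diameter, 65 mm high, on the bench, to be left alone; origin under its centre.
- dish: Shallow glass dish, 90 mm diameter, 16 mm high, on the bench, to be left alone; origin under its centre.
Things that resemble listed ones, but are neither listed nor needed, are in the scene too. What is shaped like the pin but red or turquoise is not meant. What is shaped like the part that bears specimen_mid but white is not meant.

How it is judged (in metres and radians):
On the way, in this order (a step that is already met when the one before it is completed fails the run):
1. the pin's nose is in the lock hole of the stage plate, at least 4 mm below its top face, pin upright (horizontal distance between pin_nose and lock_hole below 0.005 m and z of pin_nose in the frame of lock_hole below -0.004 m and angle between pin_nose's own z axis and vertical below 0.15 rad), for 0.1 s.
2. the nose has dropped into the blind hole, at least 3 mm below the slide's top face (16 mm below the plate's) (horizontal distance between pin_nose and lock_hole below 0.005 m and z of pin_nose in the frame of lock_hole below -0.016 m), for 0.1 s.
At the end, for the whole second after the job is handed in: The pin stands in the lock hole with its flange on the plate (within 2.5 mm, tilt under 4 degrees, centred within 4 mm), nose in the blind hole below, released and at rest; the specimen lies flat on the plate within 30 mm of the plate's middle (z of pin_flange in the frame of lock_hole below 0.0025 m and horizontal distance between pin_flange and lock_hole below 0.004 m and angle between pin_nose's own z axis and vertical below 0.07 rad and linear speed of pin below 0.01 m/s and horizontal distance between specimen_mid and plate_centre below 0.03 m and angle between specimen_mid's own z axis and vertical below 0.1 rad); the robot touches nothing.
It fails at once if before it has dropped in, the pin bears on the slide and stage plate with more than 45 N (contact force between pin and stand above 45 N and z of pin_nose in the frame of lock_hole above -0.016 m).
It fails at once if the pin is rammed home with more than 90 N (contact force between pin and stand above 90 N).
It fails at once if the fingers or the arm press on the microscope with more than 30 N (contact force between any of the arm, the fingers and stand above 30 N).
It fails at once if the specimen is tipped or shoved off its place on the plate (more than 30 mm from the middle) (angle between specimen_mid's own z axis and vertical above 0.35 rad or horizontal distance between specimen_mid and plate_centre above 0.03 m).
It fails at once if a bystander on the bench or the hex key is shifted by more than 25 mm (distance of any of hexkey, mount0, mount1, canister, oil, dish from where it was at the start of the episode above 0.025 m).
It also fails if it takes over 70 s, if anything falls off the work surface, if the arm or the gripper's body presses on something with over 40 N, if the wrist force passes 120 N, or if a joint passes its speed limit or range.

## Working session

There is one attempt and no reset: what is moved stays moved. The work goes in short steps, each a Python script; the robot and the scene stay as the last script left them, time stands still between calls to the robot, and variables do not carry over. Pictures are saved under pics/ and viewed, at most 10 in all, crops included, and the job is handed in when it is done.

```bash
mkdir -p pics; cat > h.py <<'E'
import numpy as np, cv2
from station import r
def snap(n,f=None):
    s=r.snapshot(n)
    if f: cv2.imwrite('pics/'+f,cv2.cvtColor(s['frame'],cv2.COLOR_RGB2BGR))
    return s
def K(s): return np.array([[s['fx'],0,s['cx']],[0,s['fy'],s['cy']],[0,0,1.]])
def ray(s,uv):
    p=cv2.undistortPoints(np.array([[uv]],float),K(s),np.array(s['dist_coeffs'],float))[0,0]
    R=np.array(s['R']);t=np.array(s['t']); return -R.T@t, R.T@np.array([p[0],p[1],1.])
def onz(s,uv,z):
    c,d=ray(s,uv); return c+d*(z-c[2])/d[2]
def proj(s,X):
    return cv2.projectPoints(np.array(X,float).reshape(-1,1,3),cv2.Rodrigues(np.array(s['R'],float))[0],np.array(s['t'],float),K(s),np.array(s['dist_coeffs'],float))[0].reshape(-1,2)
def tri(rs):
    A=np.zeros((3,3));b=np.zeros(3)
    for c,d in rs:
        d=d/np.linalg.norm(d);P=np.eye(3)-np.outer(d,d);A+=P;b+=P@c
    return np.linalg.solve(A,b)
E
python3 - <<'E'
from h import *
import pickle
d={}
for n in('scene','top','wrist'):
    s=snap(n,n+'0.png'); d[n]=s; print(n,-np.array(s['R']).T@s['t'],s['fx'])
pickle.dump(d,open('s0.pkl','wb'))
print(r.sense())
E
```

```text
scene [1.35386648 0.28589235 1.27285625] 502.93674453496465
top [0.38383075 0.07067071 1.35766915] 445.83321352968017
wrist [ 0.30000899 -0.52625354  0.38355766] 338.7912394009503
{'clock': 0.15, 'joints': array([-7.13154182e+01,  5.25348720e+00,  7.05644931e+01,  1.34480424e-03,
        1.04267715e+02, -3.24741166e+00]), 'joint_vel': array([ 0.00271054, -0.23208641, -0.16765643, -0.02239685,  0.05276325,
        0.03811014]), 'joint_torque': array([ 1.26687730e-03, -4.47044814e+01, -4.06906128e+01,  6.98629324e-02,
        2.74511625e-02, -9.08207585e-05]), 'tcp_pos': array([ 0.22413335, -0.55661755,  0.40377858]), 'orientation': array([-1.79914516e+02, -6.15618726e-03,  2.19323193e+01]), 'contact_force': array([-0.14072808, -0.25235377, -0.52338327]), 'torque': array([ 0.00044343, -0.03097722,  0.04321029]), 'gripper_force': 0.0, 'opening': 0.08766185648472827}
```

View pics/scene0.png

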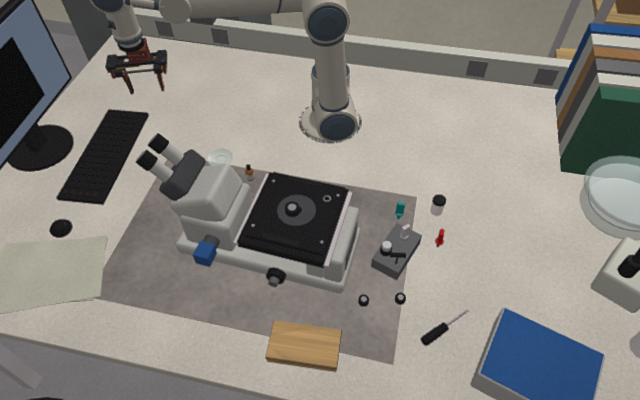

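View pics/top0.png

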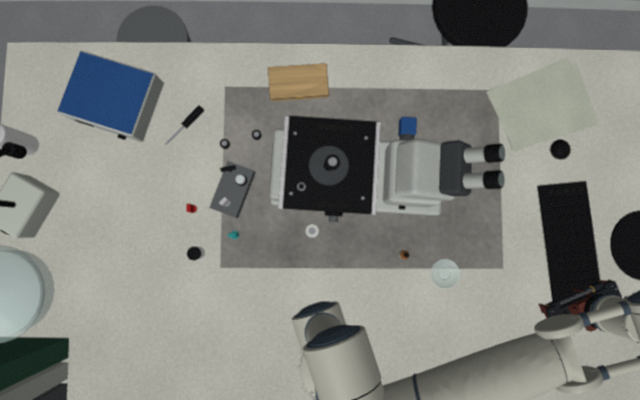

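The scene view shows the pin in the grey block at about (405,231), a turquoise lookalike at (400,209), a red one at (440,237), and the lock hole near (326,198). In the top view the pin is at about (224,202), the turquoise one at (234,235), the red one at (191,208), the lock hole at (301,186) and the specimen at (332,162); the white disc at (312,231) is a decoy. The metallic pin in the block fits the description. I'll confirm it in an enlarged crop.

```bash
python3 - <<'E'
import cv2,numpy as np
a=cv2.imread('pics/scene0.png')[180:280,300:450]; b=cv2.imread('pics/top0.png')[140:240,200:350]
f=lambda i:cv2.resize(i,None,fx=5,fy=3*5/3,interpolation=cv2.INTER_CUBIC)
A=f(a)[:, :];B=f(b)
A=cv2.resize(a[:, 60:150],(400,444),interpolation=cv2.INTER_CUBIC);B=cv2.resize(b[0:100,0:90],None,fx=4.44,fy=4.44,interpolation=cv2.INTER_CUBIC)
cv2.imwrite('pics/crop1.png',np.hstack([A,B[:444]]))
E
```

```text
(no output)
```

View pics/crop1.png

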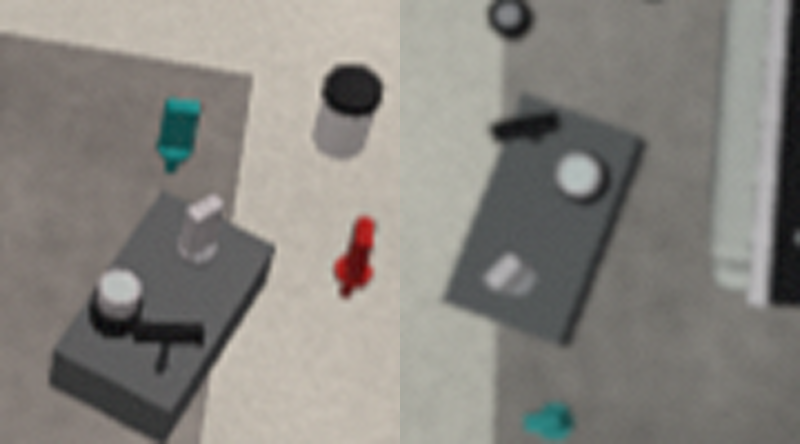

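The crop confirms it: the silver tab with a flange standing in the block is the lock pin, and the turquoise and red ones lie outside the block. Its top face is at scene px (406.2,226.6) and top px (223.2,201.3).

```bash
python3 - <<'E'
from h import *
import pickle
np.set_printoptions(precision=4,suppress=True)
d=pickle.load(open('s0.pkl','rb'));S,T=d['scene'],d['top']
print('pin tri',tri([ray(S,(406.2,226.6)),ray(T,(223.2,201.3))]),onz(T,(223.2,201.3),.095))
C=[onz(T,(200+(u-400)/4.44,140+v/4.44),.045) for u,v in[(525,95),(645,140),(568,345),(445,298)]]
C=np.array(C);print(C,C.mean(0),[np.linalg.norm(C[i]-C[i-1]) for i in range(4)])
print('hole',tri([ray(S,(326,198)),ray(T,(301,186))]),onz(T,(301,186),.199),onz(S,(326,198),.199))
for uv in[(286,116),(380,122),(376,214),(280,209)]: print(onz(T,uv,.199))
print('spec',onz(T,(332.5,161.5),.218))
W=d['wrist'];R=W['R']; s=r.sense()
import scipy.spatial.transform as st
Rt=st.Rotation.from_euler('xyz',s['orientation'],degrees=True).as_matrix()
c=-np.array(R).T@W['t']; print('cam in tool',Rt.T@(c-s['tcp_pos']), Rt.T@np.array(R).T)
E
```

```text
pin tri [0.4828 0.3267 0.0927] [0.4826 0.3263 0.095 ]
[[0.6055 0.3247 0.045 ]
 [0.5757 0.2439 0.045 ]
 [0.4385 0.2922 0.045 ]
 [0.469  0.3744 0.045 ]] [0.5222 0.3088 0.045 ] [np.float64(0.1451808127509284), np.float64(0.08611099787104261), np.float64(0.1454841653648576), np.float64(0.08763528119240813)]
hole [0.5161 0.1013 0.2017] [0.516  0.1033 0.199 ] [0.5145 0.0988 0.199 ]
[0.7025 0.1449 0.199 ]
[ 0.6889 -0.105   0.199 ]
[ 0.444  -0.0928  0.199 ]
[0.4554 0.1573 0.199 ]
spec [0.5782 0.022  0.218 ]
cam in tool [0.0817 0.0002 0.0202] [[ 0.0007 -0.9543 -0.2989]
 [ 1.      0.0014 -0.002 ]
 [ 0.0023 -0.2989  0.9543]]
```

```bash
python3 - <<'E'
from h import *
p=r.sense()['tcp_pos']
r.servo_line([p[0],p[1],.6])
r.reach([.45,-.05,.6],[180,0,130])
r.reach([.4827,.3265,.376],[180,0,160])
import pickle
s=snap('wrist','w1.png');pickle.dump((s,r.sense()),open('w1.pkl','wb'))
print(r.sense()['clock'],r.sense()['tcp_pos'],r.sense()['joints'],proj(s,[.4827,.3265,.095]))
E
```

```text
5.2667 [0.48325162 0.32556045 0.37719665] [ 3.06279438e+01  2.26654412e+00  7.63710201e+01 -1.92781571e-02
  1.01254509e+02 -3.92736996e+01] [[321.11347898 198.9120998 ]]
```

View pics/w1.png

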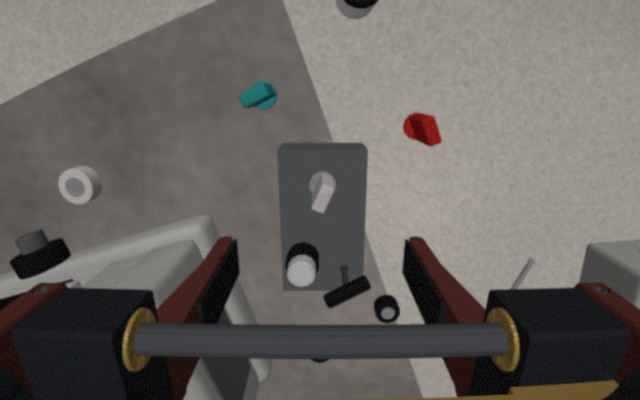

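The wrist view shows the pin's bright tab at about (321,198) with the flange at (321,184), nearly aligned with the block. I'll segment the top face to get its centre and yaw.

```bash
python3 - <<'E'
from h import *
import pickle
s,_=pickle.load(open('w1.pkl','rb'))
g=cv2.cvtColor(s['frame'],cv2.COLOR_RGB2GRAY)[165:220,300:345]
print(g[8:52:2,4:40:2])
for th in (150,165,180):
    n,l,st,c=cv2.connectedComponentsWithStats((g>th).astype('uint8'))
    for i in range(1,n):
        if st[i,4]>30:
            ys,xs=np.where(l==i);rc=cv2.minAreaRect(np.c_[xs,ys].astype(np.float32))
            b=cv2.boxPoints(rc)+[300,165]; W=np.array([onz(s,q,.095) for q in b]);e=[W[1]-W[0],W[2]-W[1]]
            L=[np.linalg.norm(x) for x in e];k=int(np.argmax(L))
            print(th,st[i],W.mean(0),L,np.degrees(np.arctan2(e[k][1],e[k][0])))
cv2.imwrite('pics/c2.png',cv2.resize(cv2.cvtColor(s['frame'],cv2.COLOR_RGB2BGR)[160:225,290:355],(560,560),interpolation=cv2.INTER_CUBIC))
E
```

```text
[[ 73  75  73  74  74  84  99 115 113 124 128 117 102  88  75  72  72  73]
 [ 73  74  74  76  86 112 120 119 114 126 139 136 131 119  89  76  78  74]
 [ 77  75  73  79 107 117 121 117 106 129 140 137 140 138 118  81  76  71]
 [ 76  73  73  93 113 114 114 111 105 126 139 139 139 136 130 103  76  77]
 [ 72  74  78 106 116 114 114 103 106 129 138 138 137 136 131 113  82  72]
 [ 73  75  79 110 114 113 109 100 103 131 144 139 139 136 135 116  80  73]
 [ 74  70  82 115 116 115 104 101 108 149 162 148 144 138 134 117  87  76]
 [ 76  78  82 115 116 115 101 102 120 155 160 161 162 155 142 111  84  75]
 [ 75  74  79 103 114 107  97 105 144 159 157 159 157 161 158 116  76  77]
 [ 76  75  74  87 110 105 101 116 154 157 155 154 152 151 144  98  72  77]
 [ 74  74  75  76 100  97 104 137 156 155 153 155 151 152 119  74  76  75]
 [ 75  71  76  77  92 100 109 150 157 153 150 148 147 139  94  71  74  75]
 [ 74  73  76  72  91 101 125 147 148 149 145 147 149 124  77  74  75  76]
 [ 76  73  73  75  93 108 144 152 150 152 153 151 144  98  79  76  77  74]
 [ 74  75  74  77  96 128 153 155 153 152 149 149 125  81  72  76  75  72]
 [ 75  75  75  77 102 143 152 148 151 149 152 146 103  75  75  73  75  75]
 [ 75  74  73  79 119 151 152 152 151 151 148 127  82  72  72  78  75  74]
 [ 72  74  74  78 135 152 152 152 152 149 150 108  74  77  73  68  71  73]
 [ 75  74  72  78 107 136 149 157 156 153 140  88  71  73  73  76  74  74]
 [ 73  73  73  71  75  85 105 128 142 145 113  72  73  71  74  75  75  71]
 [ 76  72  74  73  73  75  74  82  90 101  84  73  75  75  72  72  73  75]
 [ 74  72  75  73  72  77  76  75  74  74  75  75  75  74  73  73  74  75]]
150 [ 18  20  15  12 104] [0.47818815 0.33129715 0.095     ] [np.float64(0.011115998677027382), np.float64(0.008320942901890607)] 134.23912077610126
150 [13 33 15 13 87] [0.48609863 0.32455001 0.095     ] [np.float64(0.011726925737869705), np.float64(0.008046231715083247)] 134.29741888972447
```

View pics/c2.png

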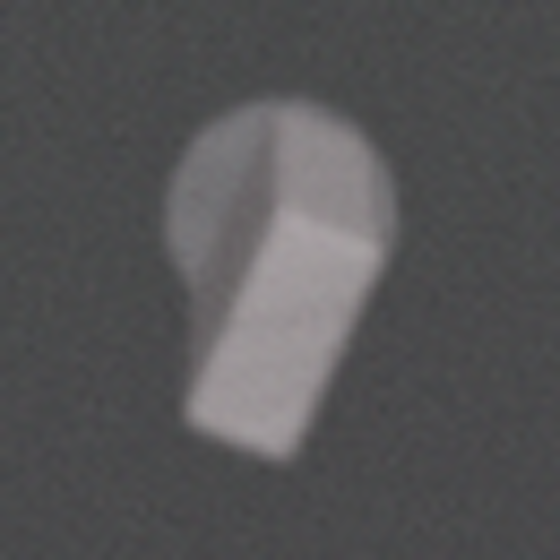

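The crop shows the tab's top face with corners at crop px (282,212), (385,245), (290,462) and (187,412). I'll convert those to a centre and yaw.

```bash
python3 - <<'E'
from h import *
import pickle
s,_=pickle.load(open('w1.pkl','rb'))
W=np.array([onz(s,(290+(u+.5)/8.615-.5,160+(v+.5)/8.615-.5),.095) for u,v in[(282,212),(385,245),(290,462),(187,412)]])
e=(W[2]+W[3]-W[0]-W[1])/2;f=(W[1]+W[2]-W[0]-W[3])/2
print(W.mean(0),np.linalg.norm(e),np.linalg.norm(f),np.degrees(np.arctan2(e[1],e[0])),np.degrees(np.arctan2(f[1],f[0])))
print('flange',onz(s,(290+282/8.615-.5,160+215/8.615-.5),.051))
E
```

```text
[0.48267397 0.32788438 0.095     ] 0.022367193478345235 0.010524814890284676 -43.45392144544434 46.94395361660244
flange [0.48279931 0.32778489 0.051     ]
```

```bash
python3 - <<'E'
from h import *
np.set_printoptions(precision=4,suppress=True)
r.reach([.4827,.3278,.30],[180,0,136.6])
r.servo_line([.4827,.3278,.24],speed=.06)
r.wait(.2);q=r.sense();print(q['tcp_pos'],q['orientation'],q['contact_force'],q['clock'])
r.grab(25);r.wait(.3);q=r.sense();print(q['opening'],q['gripper_force'],q['contact_force'],q['tcp_pos'])
r.servo_line([.4827,.3278,.32],speed=.08);r.wait(.2)
q=r.sense();print(q['opening'],q['contact_force'],q['tcp_pos'],q['clock'])
snap('wrist','w3.png')
E
```

```text
[0.4828 0.3278 0.2405] [179.9562   0.0122 136.5964] [-0.3213  0.8606  0.3984] 7.0917
0.011711848808344047 24.99994307756424 [-0.4281  0.3457 -1.1363] [0.4827 0.3278 0.24  ]
0.011911545281725644 [-0.0724  0.0615 -0.7525] [0.4827 0.3278 0.3194] 9.8917
```

View pics/w3.png

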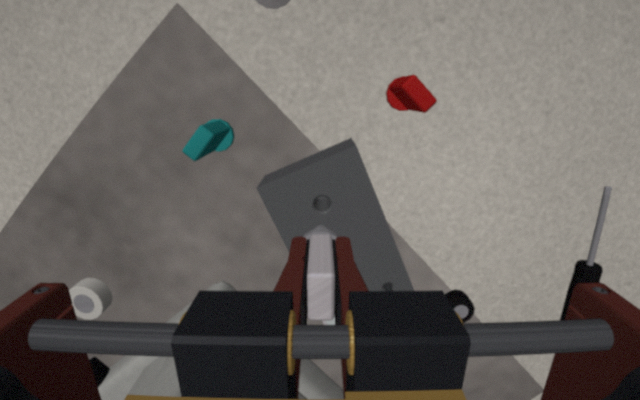

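The pin is held upright and the block hole at (321,203) is empty. Next I'll look at the lock hole from near.

```bash
python3 - <<'E'
from h import *
import pickle
np.set_printoptions(precision=4,suppress=True)
r.servo_line([.4827,.3278,.48],speed=.15)
r.reach([.55,.07,.48],[180,0,136.6]);r.wait(.3)
s=snap('wrist','w4.png');q=r.sense();pickle.dump((s,q),open('w4.pkl','wb'))
print(q['clock'],q['tcp_pos'],q['contact_force'],q['torque'],proj(s,[.5155,.1015,.199]))
E
```

```text
12.55 [0.55   0.0708 0.48  ] [ 0.7781 -0.0328 -0.2374] [-0.0462 -0.1514 -0.0078] [[319.2936 143.4968]]
```

View pics/w4.png

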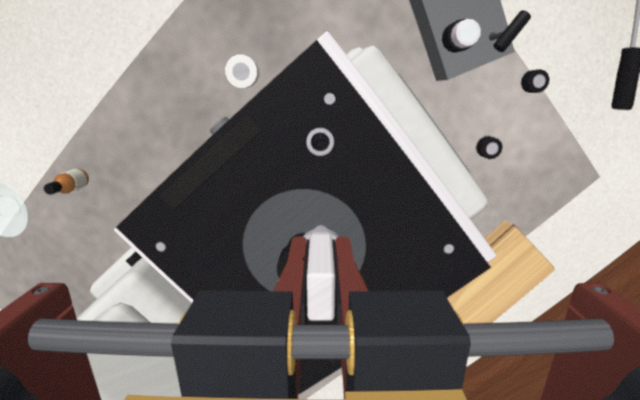

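The view shows the lock bush ring at (320,142), the specimen partly behind the fingers, and the pin in the gripper. I'll fit the ring and check the pin's place in the grasp.

```bash
python3 - <<'E'
from h import *
import pickle
from scipy.spatial.transform import Rotation as Ro
np.set_printoptions(precision=4,suppress=True)
s,q=pickle.load(open('w4.pkl','rb'))
im=s['frame'];g=cv2.cvtColor(im,cv2.COLOR_RGB2GRAY)
m=(g[120:165,298:344]>95).astype('uint8')
n,l,st,c=cv2.connectedComponentsWithStats(m)
i=1+np.argmax(st[1:,4]);co,_=cv2.findContours((l==i).astype('uint8'),cv2.RETR_EXTERNAL,cv2.CHAIN_APPROX_NONE)
e=cv2.fitEllipse(co[0]);uv=np.array(e[0])+[298,120];print(st[i],e,uv,'hole',onz(s,uv,.199))
Rt=Ro.from_euler('xyz',q['orientation'],degrees=True).as_matrix()
for z in(.145,):
  for x,y in[(.012,.006),(.012,-.006),(-.012,-.006),(-.012,.006)]:
    print(x,y,proj(s,q['tcp_pos']+Rt@[x,y,z]))
cr=cv2.cvtColor(im,cv2.COLOR_RGB2BGR)[215:335,260:380].copy()
cr=cv2.resize(cr,(600,600),interpolation=cv2.INTER_CUBIC)
cv2.imwrite('pics/c5.png',cr)
E
```

```text
[  8   8  28  28 372] ((21.629180908203125, 21.328157424926758), (27.255279541015625, 27.554859161376953), 5.643773078918457) [319.6292 141.3282] hole [0.5145 0.1028 0.199 ]
0.012 0.006 [[336.0714 272.1557]]
0.012 -0.006 [[307.1919 272.1449]]
-0.012 -0.006 [[307.8465 320.4002]]
-0.012 0.006 [[335.1757 320.4042]]
```

View pics/c5.png

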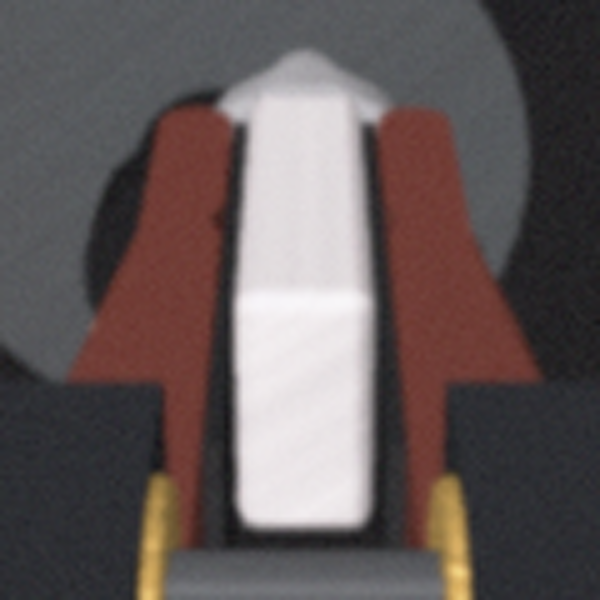

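The pin sits centred in the grasp to within about 0.5 mm: its top-face edges are at rows 274 and 320.4 against 272 and 320.4 expected. I'll insert it into the plate in small force-checked steps.

```bash
cat > ins.py <<'E'
from h import *
np.set_printoptions(precision=4,suppress=True)
H=np.array([.5145,.1028])
r.grab(40)
r.reach([*H,.45],[180,0,136.6]);r.servo_line([*H,.427],speed=.06);r.wait(.3)
b=np.array(r.sense()['contact_force']);print('bias',b,r.sense()['tcp_pos'],r.sense()['clock'])
z=.427
while z>.403:
    z-=.001;r.servo_line([*H,z],speed=.02);q=r.sense();f=q['contact_force']-b
    print(round(z,4),q['tcp_pos'],f,round(q['clock'],2))
    if f[2]>5: break
np.save('bias.npy',b)
E
python3 ins.py
```

```text
bias [-1.2466 -0.1322 -0.7544] [0.5145 0.1028 0.4274] 13.9417
0.426 [0.5145 0.1028 0.4259] [ 0.8212  1.0475 -0.3954] 14.19
0.425 [0.5145 0.1028 0.4249] [ 1.9867 -0.1333 -0.6774] 14.44
0.424 [0.5145 0.1028 0.4239] [ 1.6066 -0.6714 -0.248 ] 14.69
0.423 [0.5145 0.1028 0.4229] [0.9515 0.7039 1.017 ] 14.94
0.422 [0.5145 0.1028 0.4219] [1.0844 0.913  0.4499] 15.19
0.421 [0.5145 0.1028 0.4209] [ 1.137   0.6141 -0.6663] 15.44
0.42 [0.5145 0.1028 0.4199] [ 0.9729 -0.4018  0.992 ] 15.69
0.419 [0.5145 0.1028 0.4189] [ 1.3908  0.5648 -0.3147] 15.94
0.418 [0.5145 0.1028 0.4179] [ 1.7403 -0.6913 -0.0712] 16.19
0.417 [0.5145 0.1028 0.4169] [1.4363 0.3487 0.4449] 16.44
0.416 [0.5145 0.1029 0.4159] [1.3494 0.9775 0.1144] 16.69
0.415 [0.5145 0.1029 0.4149] [ 1.0396  1.37   -0.1122] 16.94
0.414 [0.5145 0.1029 0.4139] [ 1.314   0.6262 -0.4399] 17.19
0.413 [0.5145 0.1028 0.413 ] [1.0159 1.5999 1.0653] 17.44
0.412 [0.5145 0.1028 0.4119] [1.1446 0.8535 0.8967] 17.69
0.411 [0.5145 0.1028 0.4109] [1.0001 1.9777 1.3719] 17.94
0.41 [0.5145 0.1028 0.4099] [1.6422 2.2417 0.3446] 18.19
0.409 [0.5145 0.1028 0.4089] [1.1169 1.4613 0.0122] 18.44
0.408 [0.5145 0.1028 0.4079] [1.1075 2.0061 0.0984] 18.69
0.407 [0.5145 0.1028 0.4069] [1.1004 1.2417 0.2574] 18.94
0.406 [0.5144 0.1028 0.4067] [-0.9397  1.3798  4.4306] 19.19
0.405 [0.5142 0.1028 0.4065] [-1.0951  1.3624  7.8847] 19.44
```

The pin is in the plate hole and resting on the slide (TCP z 0.4067, about 4 N/mm). Now I'll run the light spiral.

```bash
cat > sp.py <<'E'
from h import *
np.set_printoptions(precision=4,suppress=True)
b=np.load('bias.npy');H=np.array([.5145,.1028]);zs=.4067;zc=.405;th=0.;pitch=.0028
found=False
while r.sense()['clock']<48:
    R=.0015+pitch*th/(2*np.pi)
    if R>.0118: break
    p=H+R*np.array([np.cos(th),np.sin(th)])
    r.servo_line([*p,zc],speed=.03);q=r.sense();f=q['contact_force']-b;t=q['tcp_pos']
    print(f'{R:.4f}',t,f,round(q['clock'],2))
    if t[2]<zs-.0011 and f[2]<4.5:
        r.servo_line([*t[:2],zc-.002],speed=.02);q=r.sense();f=q['contact_force']-b;t2=q['tcp_pos']
        print('probe',t2,f)
        if t2[2]<zs-.0022: found=True;break
    if np.hypot(f[0],f[1])>20 or f[2]>25: print('high');break
    zc=np.clip(zc-.00012*(7-f[2]),zs-.0035,zs) 
    th+=min(.9,.0022/R)
print(found)
E
python3 sp.py
```

```text
0.0015 [0.5153 0.1028 0.4065] [-4.5504  0.9637  9.3045] 19.69
0.0019 [0.5153 0.1038 0.4065] [-1.5946 -0.817   7.1777] 19.94
0.0023 [0.5141 0.1044 0.4066] [ 1.3219 -1.7808  6.5386] 20.19
0.0027 [0.5125 0.1036 0.4067] [ 4.2945 -0.5855  6.1653] 20.44
0.0031 [0.512  0.102  0.4067] [3.359  3.4703 6.6323] 20.69
0.0034 [0.5129 0.1005 0.4066] [1.1447 5.3598 8.129 ] 20.94
0.0037 [0.5147 0.0999 0.4065] [-2.2431  3.7207  7.4115] 21.19
0.0039 [0.5169 0.1002 0.4059] [2.1143 2.2715 3.0785] 21.44
0.0042 [0.5187 0.1015 0.4045] [ 0.6965 -1.0976  3.2875] 21.69
probe [0.5191 0.1011 0.402 ] [ 3.3234 -3.8794 -1.4037]
True
```

It dropped in. Now I'll push it gently home, following laterally to keep side forces low.

```bash
cat > home.py <<'E'
from h import *
np.set_printoptions(precision=4,suppress=True)
b=np.load('bias.npy');q=r.sense();p=np.array(q['tcp_pos'][:2]);z=q['tcp_pos'][2]
while z>.391:
    z-=.001;r.servo_line([*p,z],speed=.02);q=r.sense();f=q['contact_force']-b;t=q['tcp_pos']
    print(round(z,4),p,t,f,round(q['clock'],2))
    p=p+np.clip(f[:2]*.00012,-.0006,.0006)
    if f[2]>12: break
E
python3 home.py
```

```text
0.401 [0.5191 0.1011] [0.5192 0.1009 0.4006] [ 3.6985 -2.3327 -0.6077] 22.19
0.4 [0.5195 0.1008] [0.5195 0.1008 0.3999] [ 1.9363 -2.7637  1.8561] 22.44
0.399 [0.5198 0.1005] [0.5196 0.1007 0.3989] [ 0.4169 -1.2573  1.4923] 22.69
0.398 [0.5198 0.1003] [0.5197 0.1006 0.3978] [0.6141 0.1107 0.4192] 22.94
0.397 [0.5199 0.1004] [0.5198 0.1005 0.3967] [-0.3506  0.7354  0.7304] 23.19
0.396 [0.5198 0.1005] [0.5198 0.1005 0.3958] [ 0.5868  0.558  -0.0925] 23.44
0.395 [0.5199 0.1005] [0.5199 0.1006 0.3948] [0.1363 0.333  0.5925] 23.69
0.394 [0.5199 0.1006] [0.5199 0.1006 0.3939] [-0.4502 -0.7037 -0.6926] 23.94
0.393 [0.5199 0.1005] [0.5199 0.1005 0.3938] [-0.3133  0.5892  4.3546] 24.19
0.392 [0.5198 0.1005] [0.5198 0.1005 0.3937] [-0.101   0.131   7.7572] 24.44
0.391 [0.5198 0.1006] [0.5197 0.1005 0.3936] [-0.9042  0.4415 12.2218] 24.69
```

```bash
python3 - <<'E'
from h import *
np.set_printoptions(precision=4,suppress=True)
p=r.sense()['tcp_pos'];r.servo_line([p[0],p[1],.3935],speed=.02)
r.let_go();r.wait(.3);print(r.sense()['opening'])
r.servo_line([p[0],p[1],.50],speed=.08)
r.servo_line([p[0]+.02,p[1]-.02,.52]);r.wait(.3);print(r.sense()['clock'],r.sense()['contact_force'])
s=snap('wrist','w6.png');print(proj(s,[[p[0],p[1],.249],[p[0],p[1],.205]]))
E
```

```text
0.08782180476715551
28.6667 [ 0.05    0.4629 -0.2843]
[[322.2268 169.6264]
 [321.947  158.9039]]
```

View pics/w6.png

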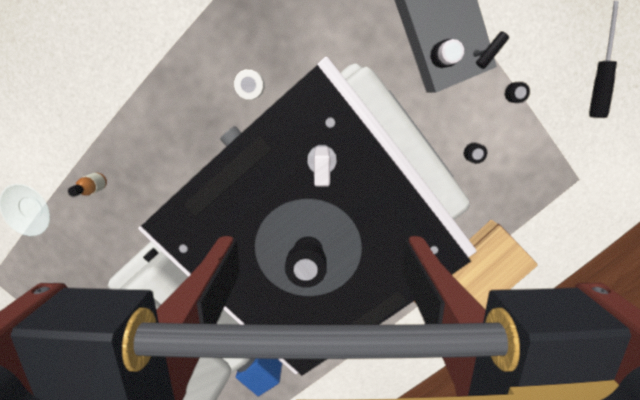

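The pin stands upright with its flange on the plate: the flange is at (321,159) and the tab top at (321,170), both where predicted. The specimen is undisturbed at (306,262), and the fingers are clear.

```bash
python3 -c "
from station import r
print(r.hand_in())"
```

```text
the job is handed in; nothing more can be done
None
```

I handed the job in at about 29 s on the robot clock: the lock pin is fully home in the blind hole, flange on the plate and released, with peak pressing force about 12 N and the specimen still in place; the judge returned no verdict.

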